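# Re-set and proof-pull the snap-button marking jig, then load a cap

### The job

The marking jig on the desk is still set for the small fittings. Pinch in its two spring buttons, slide the perforated sleeve towards the dark post by feel until both buttons snap out through the next pair of holes, and prove the lock with a steady half-second pull of about 15 N on the sleeve in the same direction, never more than 25 N. Then stand the loose glossy black cap from the row behind the jig flat on the jig's plate between its two V jaws, without forcing it, and leave the other parts where they are.

Things in the scene. Friction and masses are not known exactly. Their poses are not given: they have to be found in the camera images.
- jig: marking jig fixed to the desk: grey plate 74 x 225 x 8 mm, a fixed V jaw (top 34 mm above the desk) at one end, a dark post (top 58 mm) at the other, a square telescoping tube between. Origin: centre of the plate's underside, on the desk; z up, y along the tube from the post (-y) to the fixed jaw (+y), x across the tube
- inner_bar: dark square bar 25 x 25 mm, fixed to the jig's post, on which the sleeve slides; it carries both buttons. Origin and axes as jig
- sleeve: bright square tube 30 x 30 mm, 2 mm wall, 70 mm long, axis 40 mm and top 55 mm above the desk, moving V jaw at its +y end. Each side (jig +x, -x) has a row of three round 13 mm holes; at the start the buttons stand out through the pair nearest the post, the next pair is 15 to 30 mm from it. Slides with 2 to 6 N. Origin: as jig at the start, then moves with the sleeve
- stop (a joint): travel of the sleeve and moving jaw along the bar in m: about 0 at the start (first pair of holes), grows as the sleeve slides towards the post (jig -y), which widens the gap between the jaws; the buttons have 1.5 to 2 mm of play either way in a pair of holes
- button_near (a joint): press travel, m, of the spring button on the jig's -x side: 0 out, 0.004 flush with the sleeve's outside, about 0.006 when trapped under its wall, stops at 0.0078. Needs 1 N to start, 3 N fully in. 10 mm diameter, stands 4 mm out, bevelled tip: once pressed flush it is cammed under the wall as the sleeve slides, stays trapped and springs out when the next hole comes over it
- button_far (a joint): the same for the button on the jig's +x side. With both pinched flush the first 5 mm of sliding take some 8 to 20 N along the tube; after that the sleeve runs easily until the buttons snap out and stop it. A pull measured at the hand is 2 to 3 N more than what reaches the buttons
- buttons (a point): point on the tube's axis midway between the two buttons, 40 mm above the desk and 32 mm above the plate; fixed to the bar, so it does not move with the sleeve. The tube measures 38 mm across the buttons, 30 mm beside them; a firm pinch (about 40 N) across the tube here presses both flush and grips the sleeve as well
- nest (a point): centre of the nest on the plate's top face (8 mm above the desk), fixed to the jig: midway between the jaws when the sleeve stands at its middle pair of holes. The jaws are 90 degree Vs, tops 34 mm above the desk; the cap then has 1 to 4 mm of play along the tube. The sides across the tube are open for the fingers
- cap: loose glossy black round cap, 51 mm diameter, 37 mm high, standing upright, rigid, 40 to 85 g; its wall is straight from 10 to 32 mm above its underside, where it takes a firm grip (50 N); its lower rim is rounded. Origin: centre of its underside. One of three parts in a row behind the jig (the caps in the clamshell farther back are not meant)
- fitting: bystander: black stepped fitting, 35 mm diameter, 62 mm high, origin under its centre
- hub_cap: bystander: flat black round hub cap, 67 mm diameter, 13 mm high, origin under its centre
- screwdriver: bystander: small screwdriver 130 mm long lying right of the jig, origin under its centre
Things that resemble listed ones, but are neither listed nor needed, are in the scene too. What is shaped like the cap but orange is not meant.

How it is judged:
By the outcome, as a careful person would: the job done as asked, in the order asked, and still so for the second after the job is handed in, with the robot touching nothing.
It also fails if it takes over 61 s, if anything falls off the work surface, if the arm or the gripper's body presses on something with over 40 N, if the wrist force passes 120 N, or if a joint passes its speed limit or range.

### The arm

A 7-joint arm with a two-finger parallel gripper is mounted at the origin on a cart in front of the work surface, level with it; the furniture and walls round the work are solid. World frame = base frame: x ahead of the robot, y to its left, z up, the work surface at z = 0. Lengths are in m, angles in degrees, forces in N, time in s.
With the tool pointing down it reaches from about 0.425 to 0.875 m from the base axis. Payload 4.7 kg.
Tool frame: the origin (TCP) lies at the very end of the fingers, on their centre line; the grasp point (between the pads) lies env.grip_point_offset behind it (env.grip_point_offset is the distance from the TCP to the grasp point, in m); z points along the fingers, y is the direction in which the jaws open and shut (so a half turn about z gives the same grasp; the last joint's range is limited). The gripper opens to 87 mm and grips with 3 to 60 N. Pads are 19 mm wide; open, the fingers measure 117 mm over their backs; the gripper's body (75 mm by 190 mm) begins 51 mm behind the grasp point.
Start: joints at [-70.296, 18.392, -4.016, 83.108, 1.295, 78.541, -3.26], TCP at [0.211, 0.615, 0.223] pointing down, gripper open.
Joint ranges: [-163.93, 163.93], [-17.29, 119.83], [-79.2, 71.16], [3.27, 140.29], [-89.18, 269.18], [5.43, 117.66], [-154.24, 154.24]. Speed limits (degrees/s): [147.25, 147.25, 180, 180, 180, 180, 180].

### API

Orientations are given as [roll, pitch, yaw] about the fixed x, y, z axes, in that order (R = Rz(yaw) Ry(pitch) Rx(roll)).
In Python, from cell import env gives the robot as it stands.
- The arm moves only by the tool send_rows, never from a script. Its argument "plan" is a list of rows, each a list of 7 numbers: the finger opening in mm, from 0 to 87, then the shift along the tool's x, y, z in mm, then the turn, a rotation vector about the tool's x, y, z in rad. A call has 1 to 12 rows; each row shifts and turns the commanded pose from where the row before left it, along the tool's axes as they then stand; what a row does not reach is not made up. A row lasts 1/10 s, in which the tool goes at most 50 mm and 8.59 degrees, less where a joint would pass 70% of its speed; a pose out of reach is approached as far as the arm can. A call is refused whole if a number of a shift passes 50 or a number of a turn 0.15, either way. A call with a gripper value outside its range is refused whole. The fingers move at their own pace and stop on an object; "grip_force" is the grip in N (left out, the last holds). Time passes only in rows, so rows that do not move let the fingers close. It gives the time, the measured TCP pose, the force and the opening at its end, in the units of the state.
- env.get_obs(): the state, without advancing time (a new reading comes with each control period).
- env.read_camera(name): name is "side" or "top"; returns the picture (420x560x3 uint8, red, green, blue); there is no depth.
- env.get_calibration(name): a dict with "fx", "fy", "cx", "cy" (pixels), "extrinsics" (4x4, takes a point from camera to world coordinates). Camera axes: x right, y down, z forward; pixel columns grow to the right and rows downward; lengths in m; the calibration is good to about 2 mm. A picture is of the moment at which its call begins. get_calibration takes no time and is no camera call.
- env.sign_off(): hands the job in, once; it reports no verdict.
Trained networks look in the newest picture that a camera, given by its name, has taken for a name from the list of things; names that differ only in an ending like _2 or _b are one class to them, and where a whole thing is asked for, a point or a joint stands for the part that bears it (a point fixed in the world has none). Each returns a list of dicts, best first, with "confidence" (0 to 1); they miss things now and then, are a little off and sometimes report something else, mostly with a low value. They report only what shows in the picture. A call takes as long as a camera call. They do not tell look-alikes from the thing itself.
- env.regions_of(camera, query): "region" (420x560 bool, what is visible of it) and "rect" ([left, top, right, bottom] in pixels, round what is visible of it).
The state is a dict: "time_s": time; "qpos": joint angles; "joint_velocities": joint speeds; "effort": joint torques, N m; "tool_pos": TCP position; "tool_rot": TCP orientation; "force": force on the tool from outside, world axes, zero at the start; "wrist_torque": the same for the moment, N m; "grip_width": finger opening in m.
Only numpy, scipy, OpenCV 4.12 (cv2) and the standard library are available. Lean on these libraries where they do the work, as an engineer would, in place of code of your own. Each camera call takes 0.05 s, during which the arm holds its last target. There are 200 camera calls.

## Working session

There is one attempt and no reset: what is moved stays moved. The work goes in short steps, Python scripts to look and compute and a tool call to move; the robot and the scene stay as the last step left them, time stands still between calls to the robot, and variables do not carry over. Pictures are saved under pics/ and viewed, about 8 in all and at most 12, crops included, and the job is handed in when it is done.

Besides the shell and the picture viewer there is one more tool, called after "Request:" in YAML: its name, and indented under it one key for each argument. send_rows: Moves the arm, as the interface text tells. Its arguments: {"type":"object","properties":{"plan":{"type":"array"},"grip_force":{"type":"number"}},"required":["plan"]}

```bash
ls; mkdir -p pics; python3 - <<'E'
from cell import env
import cv2,numpy as np
for c in("side","top"):
    im=env.read_camera(c); cv2.imwrite(f"pics/{c}0.png",im[:,:,::-1])
    k=env.get_calibration(c); print(c,k["fx"],k["fy"],k["cx"],k["cy"]);print(np.round(k["extrinsics"],4).tolist())
    for q in("jig","sleeve","cap","fitting","hub_cap","screwdriver","button_near","button_far","inner_bar"):
        print(q,[(round(r["confidence"],2),np.round(r["rect"]).tolist()) for r in env.regions_of(c,q)[:4]])
print(env.get_obs(),env.grip_point_offset)
E
```

```text
pics
side 383.0069943819169 383.0069943819169 280.21196242563946 213.94316603162906
[[-0.9947, -0.0459, 0.0917, 0.5276], [-0.1022, 0.3724, -0.9224, 0.824], [0.0082, -0.9269, -0.3751, 0.391], [0.0, 0.0, 0.0, 1.0]]
jig [(0.75, [298.0, 208.0, 339.0, 278.0])]
sleeve [(0.58, [309.0, 216.0, 324.0, 235.0]), (0.58, [261.0, 220.0, 278.0, 250.0])]
cap [(0.67, [264.0, 206.0, 282.0, 232.0]), (0.63, [220.0, 204.0, 250.0, 219.0]), (0.27, [288.0, 208.0, 333.0, 216.0])]
fitting [(0.8, [261.0, 221.0, 278.0, 248.0])]
hub_cap [(0.71, [238.0, 265.0, 276.0, 288.0]), (0.41, [298.0, 203.0, 340.0, 277.0])]
screwdriver []
button_near []
button_far []
inner_bar []
top 413.8923850113571 413.8923850113571 274.94645909566526 215.37571383158232
[[0.0281, -0.9983, 0.0517, 0.5632], [-0.9991, -0.0298, -0.0316, 0.0404], [0.0331, -0.0508, -0.9982, 0.9164], [0.0, 0.0, 0.0, 1.0]]
jig [(0.93, [199.0, 238.0, 306.0, 274.0]), (0.42, [334.0, 220.0, 345.0, 256.0])]
sleeve [(0.6, [239.0, 249.0, 275.0, 264.0]), (0.39, [248.0, 199.0, 262.0, 217.0])]
cap [(0.96, [291.0, 195.0, 318.0, 222.0]), (0.9, [306.0, 145.0, 331.0, 169.0])]

[... 221 characters left out ...]
]
{'time_s': 1.0, 'qpos': array([-70.29695956,  18.3908026 ,  -4.01618854,  83.10960153,
         1.29559995,  78.54109839,  -3.25810377]), 'joint_velocities': array([ 0.03755298,  0.00404577, -0.01753245,  0.06483692, -0.0276044 ,
       -0.00958571, -0.06728684]), 'effort': array([ 5.01724790e-04, -4.91109073e+01, -4.02648970e-01, -3.12786341e+01,
       -6.36128336e-02,  3.33566498e-02,  1.06823819e-05]), 'tool_pos': array([0.21052652, 0.61496575, 0.22258127]), 'tool_rot': array([1.79996333e+02, 3.42381714e-03, 1.61107900e+02]), 'force': array([-0.05072853, -0.44071308,  0.47217439]), 'wrist_torque': array([-0.03922532,  0.00915123,  0.02094475]), 'grip_width': 0.08699936209329079} 0.0187
```

```bash
python3 - <<'E'
import cv2,numpy as np
t=cv2.imread("pics/top0.png")[130:300,150:360]; t=cv2.resize(t,None,fx=3.5,fy=3.5,interpolation=cv2.INTER_CUBIC)
cv2.imwrite("pics/t1.png",t)
s=cv2.imread("pics/side0.png")[180:310,200:370]; cv2.imwrite("pics/s1.png",cv2.resize(s,None,fx=4,fy=4,interpolation=cv2.INTER_CUBIC))
E
```

```text
(no output)
```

View pics/t1.png

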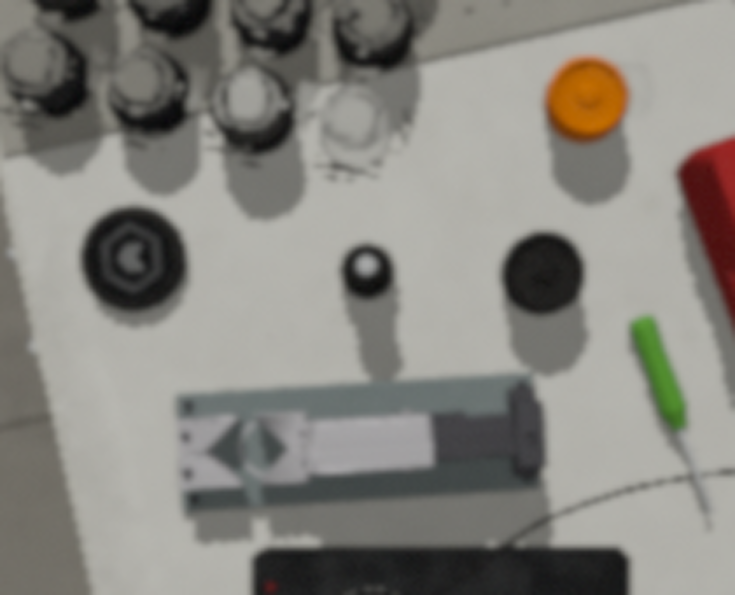

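View pics/s1.png

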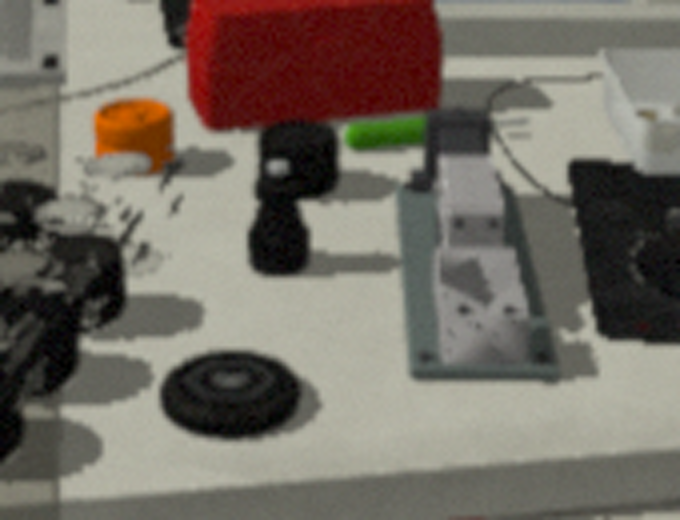

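```bash
cat > h.py <<'E'
from cell import env
import numpy as np,cv2
def ray(c,u,v,z):
    k=env.get_calibration(c);E=np.array(k["extrinsics"])
    d=E[:3,:3]@[(u-k["cx"])/k["fx"],(v-k["cy"])/k["fy"],1];o=E[:3,3]
    return o+d*(z-o[2])/d[2]
def pix(c,p):
    k=env.get_calibration(c);E=np.array(k["extrinsics"]);q=E[:3,:3].T@(np.asarray(p)-E[:3,3])
    return np.array([k["fx"]*q[0]/q[2]+k["cx"],k["fy"]*q[1]/q[2]+k["cy"]])
def mean(c,n):
    return np.mean([env.read_camera(c).astype(float) for _ in range(n)],0).astype(np.uint8)[:,:,::-1]
E
python3 - <<'E'
from h import *
t=mean("top",4)
cv2.imwrite("pics/tavg.png",t)
z=cv2.resize(t[235:280,196:310],None,fx=7,fy=7,interpolation=cv2.INTER_CUBIC)
s=mean("side",4)[200:280,295:345]; z2=cv2.resize(s,None,fx=7,fy=7,interpolation=cv2.INTER_CUBIC)
cv2.imwrite("pics/side_z.png",z2)
cv2.imwrite("pics/t2.png",z)
# plate corners (crop1 px -> raw), z=8mm
f=lambda x,y:((x+.5)/3.5-.5+150,(y+.5)/3.5-.5+130)
C=[ray("top",*f(*p),.008) for p in [(178,396),(532,376),(545,492),(187,513)]]
C=np.array(C)[:,:2];print(C*1000); print([np.linalg.norm(C[i]-C[(i+1)%4]) for i in range(4)])
for n,q in (("cap",0),("fitting",0),("hub_cap",0)):
    r=env.regions_of("top",n)[q]["rect"]; u,v=(r[0]+r[2])/2,(r[1]+r[3])/2
    print(n,r,ray("top",u,v,{"cap":.037,"fitting":.062,"hub_cap":.013}[n])*1000)
E
```

```text
[[545.62659341 172.16007723]
 [564.26053252 -48.37051614]
 [492.0496321  -58.32236311]
 [473.43473237 163.91681192]]
[np.float64(0.22131643928641198), np.float64(0.07289343864617923), np.float64(0.22301741055823088), np.float64(0.07266096767892498)]
cap [293.3, 195.2, 317.2, 223.2] [623.85924651 -51.77952528  37.        ]
fitting [250.2, 201.5, 262.4, 219.3] [616.5741387   52.17828879  62.        ]
hub_cap [168.6, 187.6, 205.1, 222.1] [627.16156409 204.00593997  13.        ]
```

View pics/t2.png

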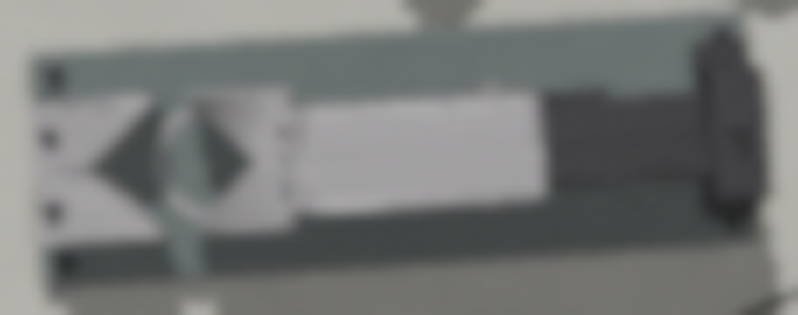

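```bash
cat >> h.py <<'E'
J0=np.array([.519,.0573]);YAW=np.radians(4.8)
EX=np.array([np.cos(YAW),np.sin(YAW)]);EY=np.array([-np.sin(YAW),np.cos(YAW)])
def jw(x,y,z): return np.r_[J0+EX*x+EY*y,z]
def warp(img,c,z,x0,x1,y0,y1,s=8):
    # output: right = -y jig, down = -x jig ; mm
    src=[(0,0),((y1-y0)*s,0),((y1-y0)*s,(x1-x0)*s),(0,(x1-x0)*s)]
    dst=[pix(c,jw(x/1e3,y/1e3,z)) for x,y in((x1,y1),(x1,y0),(x0,y0),(x0,y1))]
    H=cv2.getPerspectiveTransform(np.float32(src),np.float32(dst))
    return cv2.warpPerspective(img,H,((y1-y0)*s,(x1-x0)*s),flags=cv2.INTER_CUBIC|cv2.WARP_INVERSE_MAP)
E
python3 - <<'E'
from h import *
t=cv2.imread("pics/tavg.png")
w=warp(t,"top",.04,-30,30,-115,-15,8)
w=cv2.convertScaleAbs(w,alpha=1.6,beta=-30)
for y in range(-110,-15,10):
    cv2.putText(w,str(y),(int((-15-y)*8),12),0,.4,(0,0,255)); cv2.line(w,(int((-15-y)*8),15),(int((-15-y)*8),30),(0,0,255))
for x in(-19,-15,15,19): cv2.line(w,(0,int((30-x)*8)),(20,int((30-x)*8)),(0,255,0))
cv2.imwrite("pics/w1.png",w)
E
```

```text
(no output)
```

View pics/w1.png

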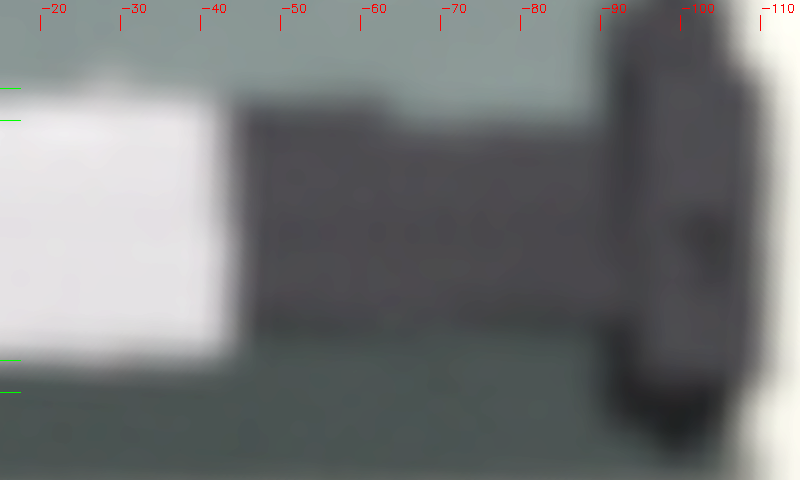

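```bash
cat >> h.py <<'E'
def plan(p,yaw,n,op):
    o=env.get_obs();P=o["tool_pos"];y=np.radians(o["tool_rot"][2])
    d=(np.asarray(p)-P)*1e3/n; dy=(np.radians(yaw)-y+np.pi)%(2*np.pi)-np.pi
    for i in range(n):
        a=y+dy*i/n;c,s=np.cos(a),np.sin(a)
        print([op,round(c*d[0]+s*d[1],1),round(s*d[0]-c*d[1],1),round(-d[2],1),0,0,round(-dy/n,4)],end=",")
    print()
E
python3 - <<'E'
from h import *
print(jw(.0013,-.0285,.1),env.get_obs()["time_s"]);plan(jw(.0013,-.0285,.1),94.8,16,50)
E
```

```text
[0.52268026 0.02900873 0.1       ] 1.55
[50, np.float64(-30.3), np.float64(-28.3), np.float64(7.7), 0, 0, np.float64(0.0723)],[50, np.float64(-32.3), np.float64(-26.1), np.float64(7.7), 0, 0, np.float64(0.0723)],[50, np.float64(-34.1), np.float64(-23.7), np.float64(7.7), 0, 0, np.float64(0.0723)],[50, np.float64(-35.7), np.float64(-21.1), np.float64(7.7), 0, 0, np.float64(0.0723)],[50, np.float64(-37.1), np.float64(-18.5), np.float64(7.7), 0, 0, np.float64(0.0723)],[50, np.float64(-38.4), np.float64(-15.8), np.float64(7.7), 0, 0, np.float64(0.0723)],[50, np.float64(-39.4), np.float64(-13.0), np.float64(7.7), 0, 0, np.float64(0.0723)],[50, np.float64(-40.3), np.float64(-10.1), np.float64(7.7), 0, 0, np.float64(0.0723)],[50, np.float64(-40.9), np.float64(-7.1), np.float64(7.7), 0, 0, np.float64(0.0723)],[50, np.float64(-41.3), np.float64(-4.2), np.float64(7.7), 0, 0, np.float64(0.0723)],[50, np.float64(-41.5), np.float64(-1.2), np.float64(7.7), 0, 0, np.float64(0.0723)],[50, np.float64(-41.5), np.float64(1.8), np.float64(7.7), 0, 0, np.float64(0.0723)],[50, np.float64(-41.2), np.float64(4.8), np.float64(7.7), 0, 0, np.float64(0.0723)],[50, np.float64(-40.8), np.float64(7.8), np.float64(7.7), 0, 0, np.float64(0.0723)],[50, np.float64(-40.1), np.float64(10.7), np.float64(7.7), 0, 0, np.float64(0.0723)],[50, np.float64(-39.2), np.float64(13.6), np.float64(7.7), 0, 0, np.float64(0.0723)],
```

Request:
send_rows:
  plan:
    - [50, -30, -28, 0, 0, 0, 0.0723]
    - [50, -32, -26, 0, 0, 0, 0.0723]
    - [50, -34, -24, 0, 0, 0, 0.0723]
    - [50, -36, -21, 0, 0, 0, 0.0723]
    - [50, -37, -18.5, 0, 0, 0, 0.0723]
    - [50, -38.5, -16, 0, 0, 0, 0.0723]
    - [50, -39.5, -13, 0, 0, 0, 0.0723]
    - [50, -40, -10, 0, 0, 0, 0.0723]
    - [50, -41, -7, 0, 0, 0, 0.0723]
    - [50, -41.5, -4, 0, 0, 0, 0.0723]
    - [50, -41.5, -1, 10, 0, 0, 0.0723]
    - [50, -41.5, 2, 10, 0, 0, 0.0723]
  grip_force: 40

```text
time_s: 2.75
tool_pos: [0.4458, 0.1745, 0.203]
tool_rot: [179.9, -0.0, 111.2]
force: [0.5, -0.0, 0.8]
grip_width: 0.0498
```

Request:
send_rows:
  plan:
    - [50, -41, 5, 20, 0, 0, 0.0723]
    - [50, -41, 8, 20, 0, 0, 0.0723]
    - [50, -40, 11, 20, 0, 0, 0.0723]
    - [50, -39, 13.5, 20, 0, 0, 0.0723]
    - [50, 0, 0, 0, 0, 0, 0]
    - [50, 0, 0, 0, 0, 0, 0]

```text
time_s: 3.35
tool_pos: [0.5233, 0.0289, 0.1221]
tool_rot: [-179.9, 0.0, 94.7]
force: [0.9, 1.0, 0.2]
grip_width: 0.0497
```

```bash
python3 - <<'E'
from h import *
o=env.get_obs();print(o["tool_pos"],o["tool_rot"],o["force"],o["grip_width"],o["time_s"])
t=env.read_camera("top")[:,:,::-1];s=env.read_camera("side")[:,:,::-1]
A=cv2.resize(t[170:310,180:320],(560,560),interpolation=cv2.INTER_CUBIC)
B=cv2.resize(s[150:290,280:360],(320,560),interpolation=cv2.INTER_CUBIC)[:, :240]
cv2.imwrite("pics/c1.png",np.hstack([A,B]))
plan(jw(.0013,-.0285,.0213),94.8,5,50)
E
```

```text
[0.52330412 0.02892378 0.12210735] [-1.79931149e+02  1.36244336e-02  9.47064909e+01] [0.93839389 1.00458658 0.20932723] 0.04974940515581723 3.35
[50, np.float64(-0.4), np.float64(-0.2), np.float64(20.3), 0, 0, np.float64(0.0005)],[50, np.float64(-0.4), np.float64(-0.2), np.float64(20.3), 0, 0, np.float64(0.0005)],[50, np.float64(-0.4), np.float64(-0.2), np.float64(20.3), 0, 0, np.float64(0.0005)],[50, np.float64(-0.4), np.float64(-0.2), np.float64(20.3), 0, 0, np.float64(0.0005)],[50, np.float64(-0.4), np.float64(-0.2), np.float64(20.3), 0, 0, np.float64(0.0005)],
```

View pics/c1.png

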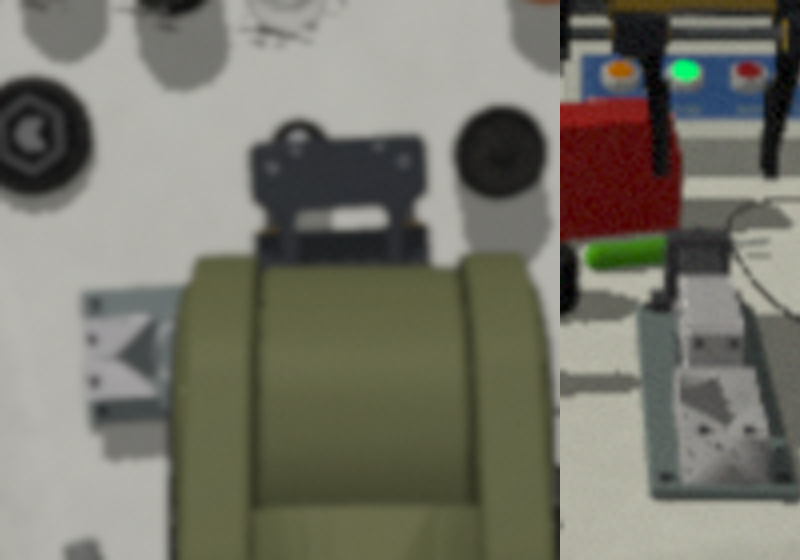

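Request:
send_rows:
  plan:
    - [50, -0.5, 0, 25, 0, 0, 0]
    - [50, -0.5, 0, 25, 0, 0, 0]
    - [50, -0.5, 0, 20, 0, 0, 0]
    - [50, -0.5, 0, 15, 0, 0, 0]
    - [50, 0, 0, 10, 0, 0, 0]
    - [50, 0, 0, 6, 0, 0, 0]
    - [50, 0, 0, 0, 0, 0, 0]
    - [44, 0, 0, 0, 0, 0, 0]
    - [40, 0, 0, 0, 0, 0, 0]
    - [38, 0, 0, 0, 0, 0, 0]
  grip_force: 10

```text
time_s: 4.45
tool_pos: [0.5242, 0.0279, 0.0222]
tool_rot: [179.9, -0.0, 94.8]
force: [0.3, -0.2, 0.2]
grip_width: 0.0403
```

Request:
send_rows:
  plan:
    - [38, 0, -1.2, 0, 0, 0, 0]
    - [37, 0, 0, 0, 0, 0, 0]
    - [35, 0, 0, 0, 0, 0, 0]
    - [33, 0, 0, 0, 0, 0, 0]
    - [33, 0, 0, 0, 0, 0, 0]
  grip_force: 5

```text
time_s: 4.95
tool_pos: [0.5228, 0.0278, 0.0218]
tool_rot: [180.0, -0.0, 94.8]
force: [0.3, -0.0, 2.5]
grip_width: 0.0335
```

Request:
send_rows:
  plan:
    - [30, 0, 0, 0, 0, 0, 0]
    - [28, 0, 0, 0, 0, 0, 0]
    - [26, 0, 0, 0, 0, 0, 0]
    - [26, 0, 0, 0, 0, 0, 0]
  grip_force: 40

```text
time_s: 5.35
tool_pos: [0.5243, 0.0279, 0.0219]
tool_rot: [179.8, 0.0, 94.8]
force: [5.3, 0.1, -1.6]
grip_width: 0.0296
```

Request:
send_rows:
  plan:
    - [26, -1, 1, 0, 0, 0, 0]
    - [26, -1, 0, 0, 0, 0, 0]
    - [26, -1, 0, 0, 0, 0, 0]

```text
time_s: 5.65
tool_pos: [0.5244, 0.027, 0.0219]
tool_rot: [179.9, -0.1, 94.9]
force: [3.5, 5.7, 0.4]
grip_width: 0.0295
```

Request:
send_rows:
  plan:
    - [26, -1, 0.5, 0, 0, 0, 0]
    - [26, -1, 0, 0, 0, 0, 0]
    - [26, -1, 0, 0, 0, 0, 0]

```text
time_s: 5.95
tool_pos: [0.5245, 0.0254, 0.0219]
tool_rot: [180.0, -0.2, 94.9]
force: [0.4, 9.0, 2.9]
grip_width: 0.0298
```

Request:
send_rows:
  plan:
    - [26, -1, 0, 0, 0, 0, 0]
    - [26, -1, 0, 0, 0, 0, 0]
    - [26, -1, 0, 0, 0, 0, 0]

```text
time_s: 6.25
tool_pos: [0.5246, 0.0246, 0.0219]
tool_rot: [180.0, -0.4, 95.0]
force: [0.5, 12.2, 3.0]
grip_width: 0.0295
```

Request:
send_rows:
  plan:
    - [26, -1, 0, 0, 0, 0, 0]
    - [26, -1, 0, 0, 0, 0, 0]

```text
time_s: 6.45
tool_pos: [0.5249, 0.0213, 0.0218]
tool_rot: [180.0, -0.3, 95.0]
force: [1.5, 4.1, 2.6]
grip_width: 0.0297
```

Request:
send_rows:
  plan:
    - [26, -1, 0, 0, 0, 0, 0]
    - [26, -1, 0, 0, 0, 0, 0]
    - [26, -1, 0, 0, 0, 0, 0]
    - [26, -1, 0, 0, 0, 0, 0]
    - [26, -1, 0, 0, 0, 0, 0]

```text
time_s: 6.95
tool_pos: [0.5256, 0.0136, 0.0219]
tool_rot: [180.0, -0.1, 94.9]
force: [1.1, 5.6, 2.1]
grip_width: 0.0298
```

Request:
send_rows:
  plan:
    - [26, -1, 0, 0, 0, 0, 0]
    - [26, -1, 0, 0, 0, 0, 0]
    - [26, -1, 0, 0, 0, 0, 0]

```text
time_s: 7.25
tool_pos: [0.5259, 0.0106, 0.0219]
tool_rot: [180.0, -0.1, 94.9]
force: [1.6, 5.6, 2.0]
grip_width: 0.0294
```

Request:
send_rows:
  plan:
    - [26, -1, 0, 0, 0, 0, 0]
    - [26, -1, 0, 0, 0, 0, 0]
    - [26, -1, 0, 0, 0, 0, 0]

```text
time_s: 7.55
tool_pos: [0.5263, 0.0057, 0.0219]
tool_rot: [179.9, 0.0, 94.8]
force: [1.9, 1.8, 4.2]
grip_width: 0.0295
```

Request:
send_rows:
  plan:
    - [26, -1, 0, 0, 0, 0, 0]
    - [26, -1, 0, 0, 0, 0, 0]

```text
time_s: 7.75
tool_pos: [0.5265, 0.0038, 0.0218]
tool_rot: [179.9, -0.0, 94.8]
force: [2.6, 2.1, 3.4]
grip_width: 0.0294
```

Request:
send_rows:
  plan:
    - [26, -1, 0, 0, 0, 0, 0]
    - [26, -1, 0, 0, 0, 0, 0]

```text
time_s: 7.95
tool_pos: [0.5265, 0.003, 0.0218]
tool_rot: [180.0, -0.1, 94.8]
force: [3.0, 6.6, 4.6]
grip_width: 0.0296
```

Request:
send_rows:
  plan:
    - [26, -1, 0, 0, 0, 0, 0]
    - [26, -1, 0, 0, 0, 0, 0]
    - [26, 0, 0, 0, 0, 0, 0]

```text
time_s: 8.25
tool_pos: [0.5266, 0.0028, 0.0218]
tool_rot: [180.0, -0.2, 94.9]
force: [3.0, 8.0, 4.3]
grip_width: 0.0295
```

Request:
send_rows:
  plan:
    - [26, -1, 0, 0, 0, 0, 0]
    - [26, -1, 0, 0, 0, 0, 0]
    - [26, 0, 0, 0, 0, 0, 0]

```text
time_s: 8.55
tool_pos: [0.5266, 0.0027, 0.0218]
tool_rot: [180.0, -0.3, 94.9]
force: [0.8, 10.7, 5.4]
grip_width: 0.0296
```

Request:
send_rows:
  plan:
    - [26, -1, 0, 0, 0, 0, 0]
    - [26, -1, 0, 0, 0, 0, 0]
    - [26, -1, 0, 0, 0, 0, 0]
    - [26, 0, 0, 0, 0, 0, 0]

```text
time_s: 8.95
tool_pos: [0.5266, 0.0025, 0.0218]
tool_rot: [-180.0, -0.5, 95.0]
force: [0.7, 16.6, 5.5]
grip_width: 0.0297
```

Request:
send_rows:
  plan:
    - [26, -0.5, 0, 0, 0, 0, 0]
    - [26, 0, 0, 0, 0, 0, 0]
    - [26, 0, 0, 0, 0, 0, 0]
    - [26, 0, 0, 0, 0, 0, 0]
    - [26, 0, 0, 0, 0, 0, 0]

```text
time_s: 9.45
tool_pos: [0.5266, 0.0024, 0.0218]
tool_rot: [-180.0, -0.5, 95.0]
force: [1.4, 17.0, 6.6]
grip_width: 0.0296
```

Request:
send_rows:
  plan:
    - [26, 0, 0, 0, 0, 0, 0]
    - [26, 0, 0, 0, 0, 0, 0]
    - [26, 0, 0, 0, 0, 0, 0]
    - [26, 0, 0, 0, 0, 0, 0]
    - [26, 0, 0, 0, 0, 0, 0]

```text
time_s: 9.95
tool_pos: [0.5266, 0.0024, 0.0218]
tool_rot: [-180.0, -0.5, 95.0]
force: [1.5, 17.5, 6.0]
grip_width: 0.0291
```

Request:
send_rows:
  plan:
    - [26, 2.5, 0, 0, 0, 0, 0]
    - [26, 2.5, 0, 0, 0, 0, 0]
    - [26, 2, 0, 0, 0, 0, 0]
    - [26, 2, 0, 0, 0, 0, 0]
    - [26, 0, 0, 0, 0, 0, 0]

```text
time_s: 10.45
tool_pos: [0.5265, 0.0032, 0.0219]
tool_rot: [179.9, 0.0, 94.8]
force: [3.1, 1.4, 5.2]
grip_width: 0.0294
```

Request:
send_rows:
  plan:
    - [40, 0, 0, 0, 0, 0, 0]
    - [50, 0, 0, 0, 0, 0, 0]
    - [55, 0, 0, 0, 0, 0, 0]
    - [55, 0, 0, -10, 0, 0, 0]
    - [55, 0, 0, -30, 0, 0, 0]
    - [60, 0, 0, -40, 0, 0, 0]
    - [60, 0, 0, 0, 0, 0, 0]

```text
time_s: 11.15
tool_pos: [0.5296, 0.0031, 0.107]
tool_rot: [179.5, -0.1, 94.8]
force: [0.3, 0.6, 0.2]
grip_width: 0.0588
```

```bash
python3 - <<'E'
from h import *
t=cv2.imread("pics/tavg.png");g=cv2.resize(t[185:235,280:330],None,fx=8,fy=8,interpolation=cv2.INTER_CUBIC).max(2)
m=((g<70)*255).astype(np.uint8);n,l,st,ce=cv2.connectedComponentsWithStats(m);i=1+np.argmax(st[1:,4])
cs,_=cv2.findContours((l==i).astype(np.uint8),0,2);(x,y),r=cv2.minEnclosingCircle(cs[0])
u,v=(x+.5)/8-.5+280,(y+.5)/8-.5+185; print(st[i],u,v,r/8,ray("top",u,v,.037)*1e3,"r mm",r/8*.88/413.9*1e3)
# side: left/right extents
s=env.read_camera("side")[:,:,::-1];cv2.imwrite("pics/side2.png",s)
t2=env.read_camera("top")[:,:,::-1]
for c in("top","side"):
  for r in env.regions_of(c,"cap"): print(c,r["confidence"],r["rect"])
P=ray("top",u,v,.037)
for c in("top","side"):print([pix(c,P+[0,0,dz-.037]) for dz in (0,.037)])
A=cv2.resize(t2[180:300,180:340],None,fx=3,fy=3,interpolation=2);B=cv2.resize(s[180:300,240:340],None,fx=3,fy=3,interpolation=2)
cv2.imwrite("pics/c2.png",np.hstack([A,B])); o=env.get_obs();print(o["tool_pos"],o["force"],o["tool_rot"])
plan(np.r_[P[:2],.09],94.8,4,75)
E
```

```text
[  113    97   176   181 25260] 304.4533100128174 207.91819953918457 11.624375343322754 [626.54974441 -50.00686304  37.        ] r mm 24.714786910181264
top 0.91 [294.9, 197.8, 317.6, 220.1]
top 0.9 [301.7, 144.2, 329.8, 169.0]
side 0.78 [264.6, 208.6, 284.8, 231.5]
side 0.6 [290.1, 209.5, 307.8, 214.6]
side 0.53 [222.3, 204.6, 247.5, 221.3]
side 0.26 [297.4, 206.0, 338.5, 277.6]
[array([302.71987299, 209.06175122]), array([304.45331001, 207.91819954])]
[array([275.31853828, 226.86987523]), array([275.3690722 , 213.20336857])]
[0.52507448 0.00331738 0.10086344] [0.36042175 0.65040033 0.35856638] [-1.79899958e+02 -2.69152039e-03  9.48165725e+01]
[75, np.float64(-15.4), np.float64(24.2), np.float64(2.7), 0, 0, np.float64(0.0001)],[75, np.float64(-15.4), np.float64(24.2), np.float64(2.7), 0, 0, np.float64(0.0001)],[75, np.float64(-15.4), np.float64(24.2), np.float64(2.7), 0, 0, np.float64(0.0001)],[75, np.float64(-15.4), np.float64(24.2), np.float64(2.7), 0, 0, np.float64(0.0001)],
```

View pics/c2.png

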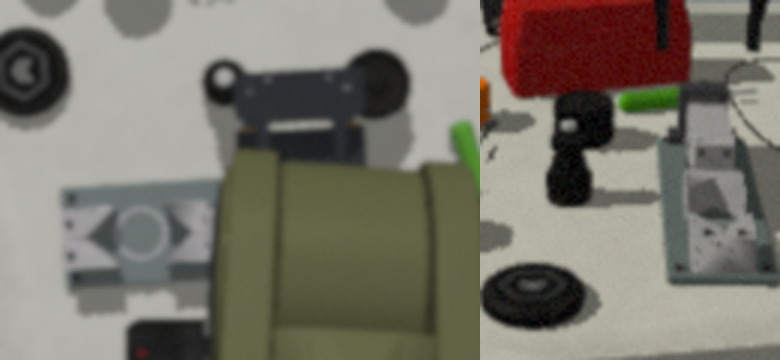

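Request:
send_rows:
  plan:
    - [75, -15, 24, 0, 0, 0, 0]
    - [75, -15.5, 24, 0, 0, 0, 0]
    - [75, -15.5, 24, 0, 0, 0, 0]
    - [75, -15.5, 24, 10, 0, 0, 0]
    - [75, 0, 0, 0, 0, 0, 0]
    - [75, 0, 0, 0, 0, 0, 0]
  grip_force: 50

```text
time_s: 11.95
tool_pos: [0.6254, -0.0503, 0.0895]
tool_rot: [-179.7, 0.0, 94.8]
force: [-0.7, 1.4, -0.1]
grip_width: 0.0748
```

```bash
python3 - <<'E'
from h import *
o=env.get_obs();print(o["tool_pos"],o["force"],o["tool_rot"],o["grip_width"])
plan([.6265,-.050,.0055],94.8,1,75)
t=mean("top",3); cv2.imwrite("pics/top3.png",t); s=mean("side",3); cv2.imwrite("pics/side3.png",s)
w=warp(t,"top",.008,-40,40,0,115,6); w=cv2.convertScaleAbs(w,alpha=1.5,beta=-40)
w2=warp(t,"top",.034,-40,40,0,115,6)
for y in range(10,115,10): cv2.putText(w,str(y),((115-y)*6,12),0,.4,(0,0,255));cv2.line(w,((115-y)*6,15),((115-y)*6,25),(0,0,255),1)
for x in range(-30,40,10): cv2.putText(w,str(x),(0,(40-x)*6),0,.4,(0,255,0))
cv2.imwrite("pics/w3.png",w)
E
```

```text
[ 0.62537643 -0.05025292  0.08948664] [-0.66879442  1.41809515 -0.07629695] [-1.79748536e+02  2.11818317e-02  9.47619280e+01] 0.07484330554841413
[75, np.float64(0.2), np.float64(1.1), np.float64(84.0), 0, 0, np.float64(-0.0007)],
```

View pics/w3.png

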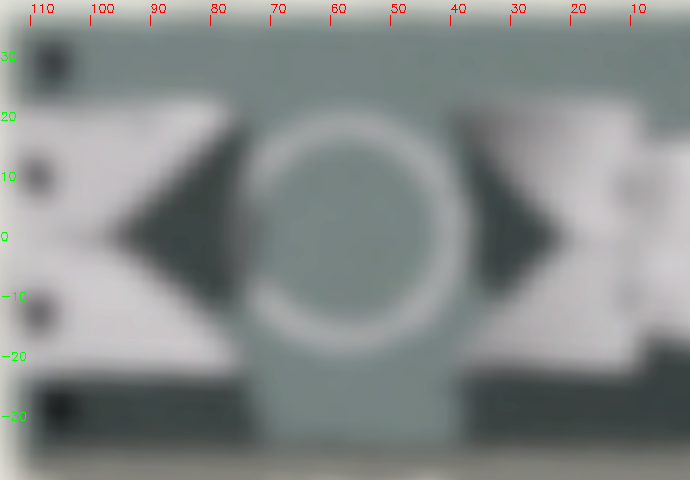

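Request:
send_rows:
  plan:
    - [75, 0, 0.5, 25, 0, 0, 0]
    - [75, 0, 0.5, 25, 0, 0, 0]
    - [75, 0, 0, 18, 0, 0, 0]
    - [75, 0, 0, 10, 0, 0, 0]
    - [75, 0, 0, 6, 0, 0, 0]
    - [75, 0, 0, 0, 0, 0, 0]
    - [75, 0, 0, 0, 0, 0, 0]

```text
time_s: 12.95
tool_pos: [0.6286, -0.0497, 0.0085]
tool_rot: [179.9, 0.0, 94.8]
force: [0.3, -0.2, -0.1]
grip_width: 0.0745
```

Request:
send_rows:
  plan:
    - [65, 0, 0, 0, 0, 0, 0]
    - [58, 0, 0, 0, 0, 0, 0]
    - [54, 0, 0, 0, 0, 0, 0]
  grip_force: 4

```text
time_s: 13.25
tool_pos: [0.6282, -0.0496, 0.0081]
tool_rot: [179.9, -0.0, 94.8]
force: [0.8, -0.1, 0.2]
grip_width: 0.0592
```

Request:
send_rows:
  plan:
    - [54, 0, -1.5, 3, 0, 0, 0]
    - [50, 0, 0, 0, 0, 0, 0]
    - [48, 0, 0, 0, 0, 0, 0]
    - [46, 0, 0, 0, 0, 0, 0]
    - [44, 0, 0, 0, 0, 0, 0]

```text
time_s: 13.75
tool_pos: [0.6262, -0.0498, 0.0044]
tool_rot: [-180.0, -0.0, 94.8]
force: [-0.4, -0.6, -0.7]
grip_width: 0.0497
```

Request:
send_rows:
  plan:
    - [44, 0, 0, 0, 0, 0, 0]
    - [44, 0, 0, 0, 0, 0, 0]
    - [44, 0, 0, 0, 0, 0, 0]
  grip_force: 40

```text
time_s: 14.05
tool_pos: [0.6264, -0.0498, 0.0045]
tool_rot: [-180.0, -0.0, 94.8]
force: [-0.9, 1.1, -0.6]
grip_width: 0.0491
```

Request:
send_rows:
  plan:
    - [44, 0, 0, -10, 0, 0, 0]
    - [44, 0, 0, -30, 0, 0, 0]
    - [44, 0, 0, -35, 0, 0, 0]
    - [44, 0, 0, 0, 0, 0, 0]
    - [44, 0, 0, 0, 0, 0, 0]
  grip_force: 50

```text
time_s: 14.55
tool_pos: [0.6273, -0.0498, 0.0812]
tool_rot: [179.8, -0.0, 94.8]
force: [-0.3, 0.2, -1.3]
grip_width: 0.0491
```

```bash
python3 - <<'E'
from h import *
o=env.get_obs();print(o["tool_pos"],o["force"],o["tool_rot"],o["grip_width"])
t=mean("top",2); s=mean("side",2)
A=cv2.resize(t[170:260,250:350],None,fx=4,fy=4,interpolation=2);B=cv2.resize(s[150:240,230:330],None,fx=4,fy=4,interpolation=2)
cv2.imwrite("pics/c3.png",np.hstack([A,B]))
n=jw(.0014,.0573,.085); print(n); plan(n,94.8,6,44)
P=o["tool_pos"];print([pix("side",P+[0,0,d]) for d in(-.0045,.0325)])
E
```

```text
[ 0.62727837 -0.04983525  0.08119703] [-0.32409848  0.22425822 -1.33870437] [ 1.79837055e+02 -1.64804593e-02  9.48221393e+01] 0.04906058825243275
[0.51560035 0.11451619 0.085     ]
[44, np.float64(28.8), np.float64(-15.9), np.float64(-1.1), 0, 0, np.float64(0.0001)],[44, np.float64(28.8), np.float64(-15.9), np.float64(-1.1), 0, 0, np.float64(0.0001)],[44, np.float64(28.8), np.float64(-15.9), np.float64(-1.1), 0, 0, np.float64(0.0001)],[44, np.float64(28.8), np.float64(-15.9), np.float64(-1.1), 0, 0, np.float64(0.0001)],[44, np.float64(28.8), np.float64(-15.9), np.float64(-1.1), 0, 0, np.float64(0.0001)],[44, np.float64(28.8), np.float64(-15.9), np.float64(-1.1), 0, 0, np.float64(0.0001)],
[array([275.11978429, 198.09959142]), array([275.16890393, 183.56960477])]
```

View pics/c3.png

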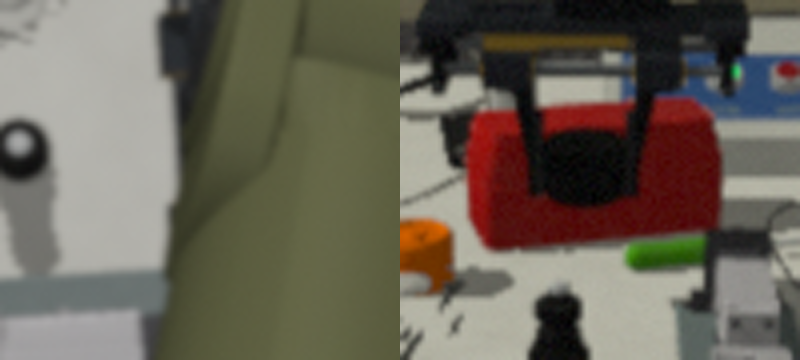

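Request:
send_rows:
  plan:
    - [44, 28.8, -15.9, -3, 0, 0, 0]
    - [44, 28.8, -15.9, -2, 0, 0, 0]
    - [44, 28.8, -15.9, 0, 0, 0, 0]
    - [44, 28.8, -15.9, 0, 0, 0, 0]
    - [44, 28.8, -15.9, 0, 0, 0, 0]
    - [44, 28.8, -15.9, 0, 0, 0, 0]
    - [44, 0, 0, 0, 0, 0, 0]
    - [44, 0, 0, 0, 0, 0, 0]
    - [44, 0, 0, 0, 0, 0, 0]

```text
time_s: 15.65
tool_pos: [0.5171, 0.1131, 0.0843]
tool_rot: [-180.0, 0.1, 94.7]
force: [0.1, -0.3, -0.5]
grip_width: 0.049
```

```bash
python3 - <<'E'
from h import *
o=env.get_obs();print(o["tool_pos"],o["force"],o["tool_rot"],o["grip_width"])
s=mean("side",3);B=cv2.resize(s[130:290,265:365],None,fx=5,fy=5,interpolation=2)[:600]
B=cv2.resize(s[150:290,270:370],None,fx=4.2,fy=4.2,interpolation=2)
cv2.imwrite("pics/c4.png",B)
plan(jw(.0014,.0573,.04),94.8,1,44)
E
```

```text
[0.51710835 0.11305579 0.0842503 ] [ 0.051476   -0.31832399 -0.5312556 ] [-1.79986887e+02  5.72661668e-02  9.47444975e+01] 0.04897056081425108
[44, np.float64(1.7), np.float64(-1.6), np.float64(44.4), 0, 0, np.float64(-0.0018)],
```

View pics/c4.png

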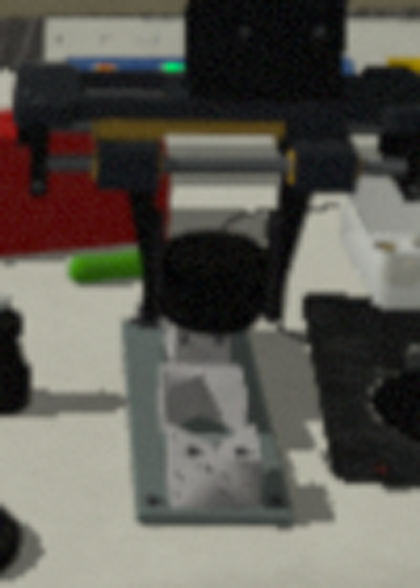

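Request:
send_rows:
  plan:
    - [44, 1, -0.8, 15, 0, 0, 0]
    - [44, 0.7, -0.8, 15, 0, 0, 0]
    - [44, 0, 0, 9, 0, 0, 0]
    - [44, 0, 0, 0, 0, 0, 0]
    - [44, 0, 0, 0, 0, 0, 0]

```text
time_s: 16.3
tool_pos: [0.5154, 0.1155, 0.0458]
tool_rot: [180.0, 0.0, 94.8]
force: [-0.3, -0.8, -0.2]
grip_width: 0.0489
```

```bash
python3 - <<'E'
from h import *
o=env.get_obs();print(o["tool_pos"],o["force"]);plan(jw(.0014,.0573,.04),94.8,1,44)
E
```

```text
[0.51542281 0.11550932 0.04576722] [-0.31656844 -0.77800205 -0.18712442]
[44, np.float64(-1.0), np.float64(0.1), np.float64(5.8), 0, 0, np.float64(-0.0002)],
```

Request:
send_rows:
  plan:
    - [44, -1, 0, 3, 0, 0, 0]
    - [44, 0, 0, 4, 0, 0, 0]
    - [44, 0, 0, 3, 0, 0, 0]
    - [44, 0, 0, 3, 0, 0, 0]
    - [44, 0, 0, 0, 0, 0, 0]

```text
time_s: 16.8
tool_pos: [0.5149, 0.1149, 0.0321]
tool_rot: [-180.0, 0.0, 94.8]
force: [-0.0, 0.4, -1.5]
grip_width: 0.0489
```

Request:
send_rows:
  plan:
    - [44, 0, 0, 3, 0, 0, 0]
    - [44, 0, 0, 3, 0, 0, 0]
    - [44, 0, 0, 3, 0, 0, 0]
    - [44, 0, 0, 0, 0, 0, 0]

```text
time_s: 17.2
tool_pos: [0.5151, 0.115, 0.0232]
tool_rot: [-180.0, 0.0, 94.8]
force: [-0.0, 0.7, -1.4]
grip_width: 0.0494
```

Request:
send_rows:
  plan:
    - [44, 0, 0, 3, 0, 0, 0]
    - [44, 0, 0, 3, 0, 0, 0]
    - [44, 0, 0, 2, 0, 0, 0]
    - [44, 0, 0, 1, 0, 0, 0]
    - [44, 0, 0, 0, 0, 0, 0]

```text
time_s: 17.7
tool_pos: [0.5151, 0.115, 0.0144]
tool_rot: [180.0, -0.0, 94.8]
force: [0.2, 1.1, -1.2]
grip_width: 0.0487
```

Request:
send_rows:
  plan:
    - [44, 0, 0, 1, 0, 0, 0]
    - [44, 0, 0, 1, 0, 0, 0]
    - [44, 0, 0, 0, 0, 0, 0]

```text
time_s: 18.0
tool_pos: [0.5152, 0.115, 0.0125]
tool_rot: [180.0, -0.0, 94.8]
force: [-0.5, 0.7, -0.6]
grip_width: 0.0489
```

Request:
send_rows:
  plan:
    - [44, 0, 0, 0.6, 0, 0, 0]
    - [44, 0, 0, 0.6, 0, 0, 0]
    - [44, 0, 0, 0, 0, 0, 0]

```text
time_s: 18.3
tool_pos: [0.5153, 0.115, 0.0123]
tool_rot: [-180.0, -0.0, 94.8]
force: [-1.8, 0.1, 6.8]
grip_width: 0.0485
```

Request:
send_rows:
  plan:
    - [44, 0, 0, -0.5, 0, 0, 0]
    - [52, 0, 0, 0, 0, 0, 0]
    - [58, 0, 0, 0, 0, 0, 0]
    - [64, 0, 0, 0, 0, 0, 0]
    - [64, 0, 0, -5, 0, 0, 0]
    - [64, 0, 0, -25, 0, 0, 0]
    - [64, 0, 0, -40, 0, 0, 0]
    - [64, 0, 0, -40, 0, 0, 0]
    - [64, -40, -20, -20, 0, 0, 0]
    - [64, -45, -20, 0, 0, 0, 0]
    - [64, -45, -20, 0, 0, 0, 0]
    - [64, 0, 0, 0, 0, 0, 0]

```text
time_s: 19.5
tool_pos: [0.4643, -0.0265, 0.1424]
tool_rot: [-180.0, 0.0, 94.3]
force: [-0.1, 0.6, 0.6]
grip_width: 0.0639
```

```bash
python3 - <<'E'
from h import *
t=mean("top",3); s=mean("side",3); cv2.imwrite("pics/top5.png",t)
A=cv2.resize(t[180:290,160:345],None,fx=2.8,fy=2.8,interpolation=2)
B=cv2.resize(s[190:290,290:350],None,fx=4.5,fy=4.5,interpolation=2)
c=np.zeros((450,A.shape[1]+B.shape[1],3),np.uint8);c[:A.shape[0],:A.shape[1]]=A;c[:B.shape[0],A.shape[1]:]=B
cv2.imwrite("pics/c5.png",c);print(c.shape)
g=t[:,:,:].max(2)
for r in env.regions_of("top","cap"): 
    R=r["rect"];print(r["confidence"],R,ray("top",(R[0]+R[2])/2,(R[1]+R[3])/2,.045)*1e3)
print(jw(.0014,.0573,0)); o=env.get_obs();print(o["tool_pos"],o["force"],o["time_s"])
E
```

```text
(450, 788, 3)
0.78 [214.0, 245.8, 240.0, 270.3] [516.04449884 110.53438476  45.        ]
0.69 [303.5, 146.7, 329.7, 170.7] [731.8573306  -72.55782715  45.        ]
[0.51560035 0.11451619 0.        ]
[ 0.46653148 -0.01843875  0.1417333 ] [0.40916329 0.01125933 0.85909807] 19.85
```

View pics/c5.png

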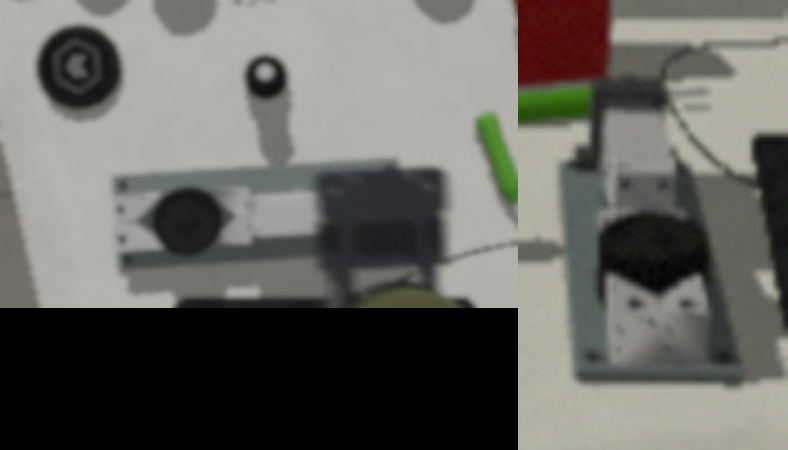

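Request:
send_rows:
  plan:
    - [64, -40, 0, -15, 0, 0, 0]
    - [64, -40, 0, -15, 0, 0, 0]
    - [64, -40, 0, -15, 0, 0, 0]
    - [64, -30, 0, 0, 0, 0, 0]
    - [64, 0, 0, 0, 0, 0, 0]
    - [64, 0, 0, 0, 0, 0, 0]

```text
time_s: 20.45
tool_pos: [0.4791, -0.1686, 0.1865]
tool_rot: [-179.9, -0.0, 94.8]
force: [-0.4, 0.7, -0.8]
grip_width: 0.0641
```

```bash
python3 - <<'E'
from h import *
t=mean("top",4)
w=warp(t,"top",.04,-30,30,-110,10,6); w=cv2.convertScaleAbs(w,alpha=1.6,beta=-30)
for y in range(-110,10,10): cv2.putText(w,str(y),((10-y)*6,12),0,.4,(0,0,255))
z=warp(t,"top",.045,-40,40,0,115,6)
cv2.imwrite("pics/w6.png",np.vstack([w,z[:, :720] if z.shape[1]>=720 else cv2.copyMakeBorder(z,0,0,0,720-z.shape[1],0)])[:600])
print(env.get_obs()["tool_pos"],env.get_obs()["time_s"])
for r in env.regions_of("top","cap"):
    R=r["rect"];print(r["confidence"],R,ray("top",(R[0]+R[2])/2,(R[1]+R[3])/2,.045)*1e3)
E
```

```text
[ 0.47904852 -0.16730605  0.18643486] 20.65
0.93 [302.0, 146.4, 329.2, 170.6] [732.21340454 -70.40976001  45.        ]
0.55 [213.3, 243.3, 238.2, 272.9] [515.87165295 113.13394257  45.        ]
```

View pics/w6.png

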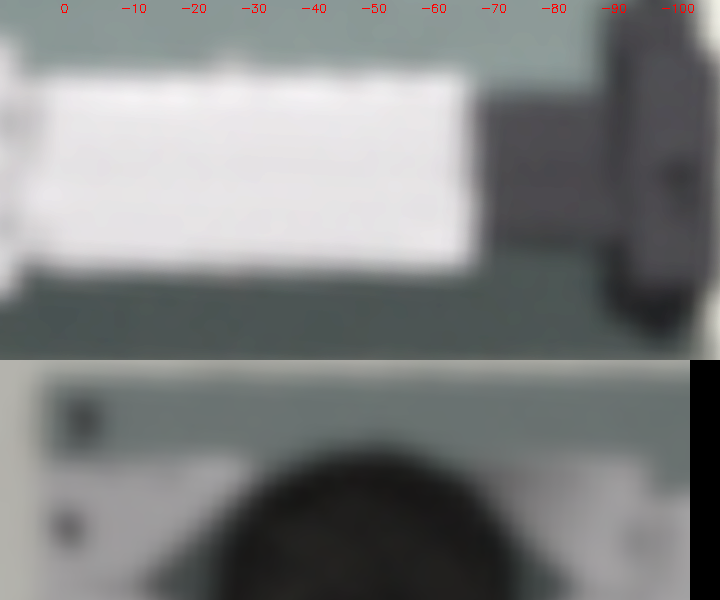

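```bash
python3 -c "
from cell import env
print(env.sign_off())"
```

```text
the job is handed in; nothing more can be done
None
```

The jig is set to its next pair of holes, the lock held a test pull, and the black cap is standing in the nest. I handed the job in at about 20.7 s of robot time, with the arm clear of everything. `sign_off` reported no verdict.

- **Sleeve:** I pinched both buttons flush at 40 N and slid the sleeve towards the post by feel until it stopped after about 25 mm, including the play. In the last top image the buttons stick out of the sleeve at their original spot; the one on the -x side shows only faintly.
- **Lock test:** I held a pull for about 1 s, reading 16.6 to 17.5 N at the hand, so roughly 15 N reached the buttons. The position stayed steady, and no reading went above 17.5 N, though force was only read at the end of each move.
- **Cap:** It went down between the jaws without resistance and touched the plate at the expected height with about 7 N. The images show it sitting level between the two V jaws.
- **Other parts:** The fitting, hub cap and screwdriver were not touched, and no shift shows in the images.

Two readings disagreed slightly. The grip showed 49 mm on the nominally 51 mm cap. The network put the cap 1 to 4 mm along the tube from my nest estimate, which is about its usual scatter. Neither affected the placing.

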